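# Set out the fresh bake on the display trays

## Task

Set out the fresh bake for the shop display: carry the two good golden sesame rings from the baking sheet to the steel tray, and the two walnut batons to the wooden tray, where one of each kind already lies. Lay the pieces of each tray in one neat row along its middle line, flat and not touching one another, the batons crosswise like the one already there. Set every piece down rather than dropping it, leave the burnt ring where it is on the baking sheet, and do not disturb the two pieces already on display.

Things in the scene. Friction and masses are not known exactly. Their poses are not given: they have to be found in the camera images.
- ring_1: Crisp sesame ring, a torus 92 mm across and 22 mm high, hole 48 mm, its round bar 22 mm thick (bar centre line 35 mm from the origin), about 50 g, rigid; origin at the centre of its underside, z up. Golden brown with pale seeds: good, for display. Starts flat on the baking sheet. Can be pinched across its bar, one finger in the hole.
- ring_2: Crisp sesame ring, a torus 92 mm across and 22 mm high, hole 48 mm, its round bar 22 mm thick (bar centre line 35 mm from the origin), about 50 g, rigid; origin at the centre of its underside, z up. Golden brown with pale seeds: good, for display, just like ring_1. Starts flat on the baking sheet.
- baton_1: Crisp walnut baton, a firm straight bar 112 x 40 mm and 30 mm high with rounded edges, brown with nut crumbs and dark slashes on top, about 90 g, rigid; origin at the centre of its underside, x along its length, z up. Starts flat on the baking sheet, its length roughly along the world x axis.
- baton_2: Crisp walnut baton, a firm straight bar 112 x 40 mm and 30 mm high with rounded edges, brown with nut crumbs and dark slashes on top, about 90 g, rigid; origin at the centre of its underside, x along its length, z up. Starts flat on the baking sheet, its length roughly along the world x axis; just like baton_1.
- burnt_ring: Crisp sesame ring, a torus 92 mm across and 22 mm high, hole 48 mm, its round bar 22 mm thick (bar centre line 35 mm from the origin), about 50 g, rigid; origin at the centre of its underside, z up. Charred almost black: to be left where it lies on the baking sheet.
- stock_ring: Crisp sesame ring, a torus 92 mm across and 22 mm high, hole 48 mm, its round bar 22 mm thick (bar centre line 35 mm from the origin), about 50 g, rigid; origin at the centre of its underside, z up. Golden brown; it already lies on the steel tray, near the -x end of its middle line, loose.
- stock_baton: Crisp walnut baton, a firm straight bar 112 x 40 mm and 30 mm high with rounded edges, brown with nut crumbs and dark slashes on top, about 90 g, rigid; origin at the centre of its underside, x along its length, z up. It already lies crosswise on the wooden tray, near the -x end of its middle line, loose.
- steel_tray: Display tray of bright silver metal, fixed in place during the work, open-topped, outside 338 x 168 x 14 mm, floor and walls 4 mm thick (inside 330 x 160 mm, rim 10 mm above the inner floor); origin at the centre of its underside, x along its length, y across it. On the left or on the right of the baking sheet.
- wooden_tray: Display tray of dark wood, fixed in place during the work, open-topped, outside 346 x 176 x 18 mm, floor and walls 8 mm thick (inside 330 x 160 mm, rim 10 mm above the inner floor); origin at the centre of its underside, x along its length, y across it. On the side of the baking sheet where the steel tray is not.
- baking_sheet: Dark steel oven sheet lined with pale parchment, fixed, 308 (x) x 353 (y) mm outside, floor and walls 4 mm thick, rim 12 mm above the counter; origin at the centre of its underside. At the start the two good rings, the two loose batons and the burnt ring lie on its floor in changing places, with finger room beside each baton's middle and on some side of each ring.

How it is judged:
By the outcome, as a careful person would: the job done as asked, in the order asked, and still so for the second after the job is handed in, with the robot touching nothing.
It also fails if it takes over 109 s, if anything falls off the work surface, if the arm or the gripper's body presses on something with over 40 N, if the wrist force passes 120 N, or if a joint passes its speed limit or range.

## Robot

A 6-joint arm with a two-finger parallel gripper is mounted at the origin on the work surface. World frame = base frame: x ahead of the robot, y to its left, z up, the work surface at z = 0. Lengths are in m, angles in rad, forces in N, time in s.
With the tool pointing down it reaches from about 0.275 to 0.875 m from the base axis. Payload 12.5 kg.
Tool frame: the origin (TCP) lies midway between the tips of the shut fingers; the grasp point (between the pads) lies robot.hold_point_z behind it (robot.hold_point_z is the distance from the TCP to the grasp point, in m); z points along the fingers, y is the line along which they close (so a half turn about z gives the same grasp; the last joint's range is limited). The gripper opens to 85 mm and grips with 20 to 120 N. Pads are 22 mm wide; open, the fingers measure 114 mm over their backs; the gripper's body (76 mm by 85 mm) begins 54 mm behind the grasp point. The pads swing forward as they close: fully open they stand 13 mm farther back than shut.
Start: joints at [1.087, 0.351, 1.652, -0, 1.139, -0.085], TCP at [0.214, 0.507, 0.231] pointing down, gripper open.
Joint ranges: [-2.75, 2.75], [-0.79, 2.1], [0.01, 2.65], [-1.57, 4.71], [0.07, 3.14], [-2.87, 2.87]. Speed limits (rad/s): [2.22, 2.22, 2.79, 3.14, 3.14, 3.14].

## Interface

Orientations are given as [roll, pitch, yaw] about the fixed x, y, z axes, in that order (R = Rz(yaw) Ry(pitch) Rx(roll)).
In Python, from plant import monitor, eyes, job_done, robot gives the robot as it stands.
- The arm moves only by the shell command python3 -m creep 'ROWS' [FORCE]. ROWS is JSON, one flat list of numbers, 7 for each row, row after row: the closure, from -1 (fully open) to 1 (shut), then the shift along the tool's x, y, z in mm, then the turn, a rotation vector about the tool's x, y, z in rad. In form: [hand, dx, dy, dz, wx, wy, wz, hand, dx, dy, dz, wx, wy, wz, ...]. A call has 1 to 10 rows; each row shifts and turns the commanded pose from where the row before left it, along the tool's axes as they then stand; what a row does not reach is not made up. A row lasts 1/12 s, in which the tool goes at most 41.7 mm and 7.16 degrees, less where a joint would pass 70% of its speed; a pose out of reach is approached as far as the arm can. A call is refused whole if a number of a shift passes 41.7 or a number of a turn 0.125, either way. A call with a gripper value outside its range is refused whole. The fingers move at their own pace and stop on an object; FORCE is the grip in N (left out, the last holds). Time passes only in rows, so rows that do not move let the fingers close. It gives the time, the measured TCP pose, the force, the opening and the grip force at its end, in the units of the state.
- monitor.read_state(): the state, without advancing time (a new reading comes with each control period).
- eyes.snapshot(name): name is "scene" or "top"; returns a dict with "image" (420x560x3 uint8, red, green, blue), "intrinsics" (3x3 intrinsics, pixels), "rvec" (rotation vector, rad) and "tvec" (3), from world to camera coordinates, as OpenCV has them. Camera axes: x right, y down, z forward; pixel columns grow to the right and rows downward; lengths in m; the calibration is good to about 2 mm. A picture is of the moment at which its call begins. There is no depth.
- job_done(): hands the job in; it is judged then, once.
The state is a dict: "t": time; "qpos": joint angles; "joint_vel": joint speeds; "effort": joint torques, N m; "tcp_pos": TCP position; "eef_rot": TCP orientation; "ft_force": force on the tool from outside, world axes, zero at the start; "wrist_torque": the same for the moment, N m; "grip_width": finger opening in m; "grip_force": force on a finger pad.
Only numpy, scipy, OpenCV 4.12 (cv2) and the standard library are available. Lean on these libraries where they do the work, as an engineer would, in place of code of your own. Each camera call takes 0.05 s, during which the arm holds its last target. There are 200 camera calls.

## Working session

There is one attempt and no reset: what is moved stays moved. The work goes in short steps, Python scripts to look and compute and a shell command to move; the robot and the scene stay as the last step left them, time stands still between calls to the robot, and variables do not carry over. Pictures are saved under pics/ and viewed, at most 14 in all, crops included, and the job is handed in when it is done.

```bash
ls; mkdir -p pics; python3 - <<'E'
from plant import monitor, eyes, robot
import cv2
print(robot.hold_point_z); s=monitor.read_state(); print(s)
for n in("scene","top"):
    d=eyes.snapshot(n); cv2.imwrite(f"pics/{n}0.png",d["image"][:,:,::-1]); print(d["intrinsics"],d["rvec"],d["tvec"])
E
```

```text
pics
0.0187
{'t': 0.0, 'qpos': array([ 1.08737263e+00,  3.51273336e-01,  1.65240559e+00, -2.11890935e-05,
        1.13906871e+00, -8.46046436e-02]), 'joint_vel': array([ 0.00047104, -0.00038439,  0.00122588, -0.00076222,  0.00151927,
        0.00063248]), 'effort': array([-1.59611507e-03, -5.06101978e+01, -2.91404074e+01, -1.34783704e-04,
        4.43630473e-03, -4.67949280e-05]), 'tcp_pos': array([0.21341827, 0.50656321, 0.23074512]), 'eef_rot': array([-3.14044017e+00, -7.84348559e-05,  2.74278243e+00]), 'ft_force': array([-0.62282016,  0.42715659,  0.8926977 ]), 'wrist_torque': array([-0.02340506,  0.03315106,  0.0148639 ]), 'grip_force': 0.0, 'grip_width': 0.08531883207102478}
[[409.33546291   0.         277.54854154]
 [  0.         409.33546291 212.973838  ]
 [  0.           0.           1.        ]] [ 1.39535085  2.41904647 -0.6794137 ] [ 0.25684826 -0.36516231  1.28867274]
[[518.92672965   0.         271.84898603]
 [  0.         518.92672965 200.03069494]
 [  0.           0.           1.        ]] [ 2.18757355 -2.19569298  0.06607748] [-0.02079449  0.5009186   1.17021923]
```

View pics/scene0.png

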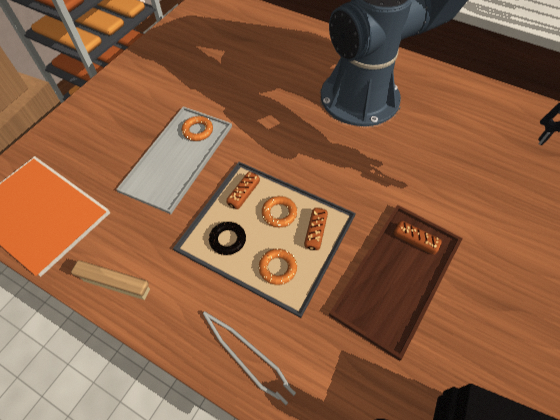

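View pics/top0.png

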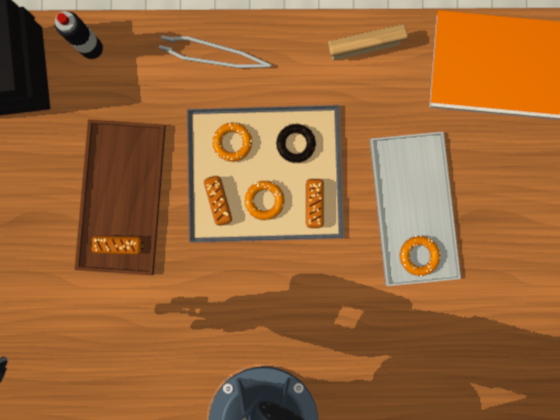

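The top view has +x up and +y to the left. The steel tray is on the right (-y), with the stock ring at about (420,256). The wooden tray is on the left (+y), with the stock baton at (117,245). On the sheet: rings at (232,142) and (265,200), batons at (218,200) and (315,203), and the burnt ring at (296,143).

```bash
cat > vis.py <<'E'
import numpy as np, cv2
from scipy.optimize import minimize
from plant import monitor, eyes, robot
def cam(d): return cv2.Rodrigues(np.array(d["rvec"]))[0],np.array(d["tvec"]).ravel(),np.array(d["intrinsics"])
def proj(d,P): return cv2.projectPoints(np.asarray(P,float).reshape(-1,3),np.array(d["rvec"]),np.array(d["tvec"]),np.array(d["intrinsics"]),None)[0].reshape(-1,2)
def back(d,uv,z):
    R,t,K=cam(d); uv=np.asarray(uv,float).reshape(-1,2)
    r=(R.T@np.linalg.inv(K)@np.c_[uv,np.ones(len(uv))].T).T; c=-R.T@t
    return c+r*((z-c[2])/r[:,2])[:,None]
def tri(d1,u1,d2,u2):
    A=[cam(d) for d in(d1,d2)]; P=[K@np.c_[R,t] for R,t,K in A]
    X=cv2.triangulatePoints(P[0],P[1],np.float64(u1).reshape(2,1),np.float64(u2).reshape(2,1)).ravel(); return X[:3]/X[3]
def blob(d,xy,z,dark=False,rad=.075,vmin=120):
    """mask of crisp piece near world xy -> hull centroid, mask pixels"""
    im=d["image"]; hsv=cv2.cvtColor(im,cv2.COLOR_RGB2HSV).astype(int)
    m=(hsv[...,2]<60) if dark else ((hsv[...,1]>150)&(hsv[...,2]>vmin))
    roi=np.zeros(m.shape,np.uint8)
    a=np.linspace(0,2*np.pi,40); cv2.fillPoly(roi,[proj(d,np.c_[xy[0]+rad*np.cos(a),xy[1]+rad*np.sin(a),0*a+z]).astype(np.int32)],1)
    m=(m&(roi>0)).astype(np.uint8); m=cv2.morphologyEx(m,cv2.MORPH_CLOSE,np.ones((3,3)))
    n,l,st,c=cv2.connectedComponentsWithStats(m,connectivity=4)
    u0=proj(d,[xy[0],xy[1],z])[0]
    k=max(range(1,n),key=lambda i:st[i,4]); m=(l==k).astype(np.uint8)
    h=cv2.convexHull(cv2.findContours(m,0,1)[0][0] if False else np.argwhere(m)[:,::-1].astype(np.int32))
    M=cv2.moments(h); return np.array([M["m10"],M["m01"]])/M["m00"],h.reshape(-1,2),int(st[k,4])
def traypose(ds,p0,L,W,H):
    gs=[]
    for d in ds:
        g=cv2.GaussianBlur(cv2.cvtColor(d["image"],cv2.COLOR_RGB2GRAY).astype(np.float32),(0,0),1.0)
        gs.append(np.hypot(cv2.Sobel(g,5,1,0),cv2.Sobel(g,5,0,1)))
    s=np.linspace(-.5,.5,80); R=np.r_[np.c_[s*L,0*s+W/2],np.c_[s*L,0*s-W/2],np.c_[0*s+L/2,s*W],np.c_[0*s-L/2,s*W]]
    def f(p):
        c,q=np.cos(p[2]),np.sin(p[2]); X=np.c_[p[0]+R[:,0]*c-R[:,1]*q,p[1]+R[:,0]*q+R[:,1]*c,0*R[:,0]+H]
        e=0
        for d,g in zip(ds,gs):
            u=proj(d,X).astype(np.float32); e-=np.minimum(cv2.remap(g,u[:,0],u[:,1],1),80).mean()
        return e
    best=min((minimize(f,np.array(p0)+[a,b,y],method="Nelder-Mead",options=dict(initial_simplex=np.array(p0)+[a,b,y]+np.array([[0,0,0],[.006,0,0],[0,.006,0],[0,0,.03]]))) for a in(-.006,0,.006) for b in(-.006,0,.006) for y in(-.02,.02)),key=lambda r:r.fun)
    return best.x,best.fun
E
python3 - <<'E'
from vis import *
T=eyes.snapshot("top"); S=eyes.snapshot("scene")
guess=dict(ringA=(232,142),ringB=(265,200),burnt=(296,143),batA=(218,200),batB=(315,203),stockR=(420,256),stockB=(117,245))
for n,u in guess.items():
    xy=back(T,u,.018)[0]
    r=[blob(d,xy,.018,n=="burnt",.06 if 'R' in n or 'r' in n[:2] or n=='burnt' else .068,vmin=120) for d in(T,S)]
    X=tri(T,r[0][0],S,r[1][0])
    # orientation from top hull on plane
    w=back(T,r[0][1],.018)[:,:2]; rc=cv2.minAreaRect(np.float32(w*1000))
    print(n,"guess",xy[:2].round(3),"tri",X.round(4),"top@.018",back(T,r[0][0],.018)[0][:2].round(4),"sc@.018",back(S,r[1][0],.018)[0][:2].round(4),"rect",np.round(rc[1],1),round(rc[2],1),r[0][2],r[1][2])
for n,c,L,W,H in (("steel",[(371,139),(443,133),(461,278),(388,285)],.338,.168,.014),("wood",[(89,121),(166,126),(154,273),(76,268)],.346,.176,.018),("sheet",[(188,110),(341,106),(344,236),(190,242)],.308,.353,.012)):
    P=back(T,c,H)[:,:2]; p0=[*P.mean(0),0]; v=(P[0]+P[1]-P[2]-P[3]); p0[2]=np.arctan2(v[1],v[0])
    print(n,np.round(p0,4),*[ (x[0].round(4),round(x[1],1)) for x in(traypose([T,S],p0,L,W,H),traypose([T],p0,L,W,H),traypose([S],p0,L,W,H))], "scene-corner check")
E
```

```text
ringA guess [0.634 0.068] tri [0.6351 0.0701 0.0149] top@.018 [0.6351 0.0689] sc@.018 [0.6355 0.0723] rect [89.4 87.9] 89.8 861 727
ringB guess [ 0.501 -0.007] tri [ 0.5005 -0.0036  0.0161] top@.018 [ 0.5009 -0.0046] sc@.018 [ 0.5006 -0.0014] rect [86.6 86.7] 89.8 872 603
burnt guess [ 0.631 -0.079] tri [ 0.6318 -0.0776  0.0151] top@.018 [ 0.6317 -0.0782] sc@.018 [ 0.6322 -0.0752] rect [87.1 83.2] 89.8 741 690
batA guess [0.501 0.1  ] tri [0.5003 0.1036 0.0229] top@.018 [0.5012 0.1029] sc@.018 [0.4967 0.1046] rect [111.9  37.2] 14.8 750 508
batB guess [ 0.494 -0.121] tri [ 0.4927 -0.1181  0.0214] top@.018 [ 0.4937 -0.1197] sc@.018 [ 0.4897 -0.1174] rect [ 38.8 109.6] 89.6 858 537
stockR guess [ 0.372 -0.358] tri [ 0.3732 -0.3557  0.0167] top@.018 [ 0.374  -0.3564] sc@.018 [ 0.3732 -0.353 ] rect [88.5 85.6] 89.8 846 440
stockB guess [0.4   0.329] tri [0.4003 0.332  0.0288] top@.018 [0.4006 0.3337] sc@.018 [0.3918 0.3352] rect [108.3  38.4] 88.2 795 588
steel [ 0.4811 -0.3511  0.0996] (array([ 0.4824, -0.349 ,  0.0941]), np.float64(-146.4)) (array([ 0.4819, -0.3475,  0.0901]), np.float64(-78.9)) (array([ 0.483 , -0.3421,  0.0946]), np.float64(-75.2)) scene-corner check
wood [ 0.5103  0.3203 -0.0712] (array([ 0.5131,  0.3265, -0.0709]), np.float64(-137.4)) (array([ 0.5107,  0.32  , -0.0721]), np.float64(-79.1)) (array([ 0.5135,  0.327 , -0.0743]), np.float64(-68.0)) scene-corner check
sheet [ 0.5632 -0.0089  0.016 ] (array([ 0.5642, -0.0163,  0.0251]), np.float64(-150.7)) (array([ 0.5639, -0.0185,  0.0219]), np.float64(-77.6)) (array([ 0.5658, -0.012 ,  0.0193]), np.float64(-79.4)) scene-corner check
```

```bash
cat > go.py <<'E'
import sys,numpy as np
from vis import monitor
from scipy.spatial.transform import Rotation as R
x,y,z,yaw=map(float,sys.argv[1:5]); s=monitor.read_state(); M=R.from_euler("xyz",s["eef_rot"])
d=np.array([x,y,z])-s["tcp_pos"]; T=R.from_euler("xyz",[np.pi,0,yaw])
print("t",round(s["t"],2),"tcp",s["tcp_pos"].round(4),"rpy",s["eef_rot"].round(3),"w",round(s["grip_width"],4),"q6",s["qpos"][5].round(2))
print("rotvec now",(M.inv()*T).as_rotvec().round(4),"shift now mm",(M.inv().apply(d)*1000).round(1),"shift after turn",(T.inv().apply(d)*1000).round(1))
E
python3 -m creep '[-0.04,0,0,0,0,0,-0.1, -0.04,0,0,0,0,0,-0.1, -0.04,0,0,0,0,0,-0.1, -0.04,0,0,0,0,0,-0.1, -0.04,-20,-20,0,0,0,0, -0.04,-26,-29,0,0,0,0, -0.04,-26,-29,0,0,0,0, -0.04,-26,-29,0,0,0,0, -0.04,-26,-29,0,0,0,0, -0.04,-26,-29,0,0,0,0]' 40
python3 -m creep '[-0.04,-26,-29,0,0,0,0, -0.04,-26,-29,0,0,0,0, -0.04,-26,-29,0,0,0,0, -0.04,-26,-29,0,0,0,0, -0.04,-26,-29,0,0,0,0, -0.04,-26,-29,0,0,0,0, -0.04,-26,-29,0,0,0,0, -0.04,-26,-29,0,0,0,0, -0.04,-10,-10,0,0,0,0, -0.04,0,0,0,0,0,0]'
python3 go.py 0.635 0.035 0.06 3.14159
```

```text
t: 1.03
tcp_pos: [0.3646, 0.3404, 0.2313]
eef_rot: [-3.142, -0.0, -3.14]
ft_force: [0.8, -0.2, -0.4]
grip_width: 0.0445
grip_force: 0.0
t: 1.87
tcp_pos: [0.5835, 0.0979, 0.2307]
eef_rot: [-3.141, -0.0, 3.14]
ft_force: [-0.0, -0.1, 0.3]
grip_width: 0.0443
grip_force: 0.0
t 1.87 tcp [0.5835 0.0979 0.2307] rpy [-3.141 -0.     3.14 ] w 0.0443 q6 -1.48
rotvec now [-0.0003 -0.0002 -0.002 ] shift now mm [-51.6 -62.8 170.8] shift after turn [-51.5 -62.9 170.7]
```

```bash
python3 -m creep '[-0.04,-17,-21,20,0,0,0, -0.04,-17,-21,25,0,0,0, -0.04,-17,-21,25,0,0,0, -0.04,0,0,30,0,0,0, -0.04,0,0,30,0,0,0, -0.04,0,0,25,0,0,0, -0.04,0,0,16,0,0,0, -0.04,0,0,0,0,0,0]'
python3 - <<'E'
from vis import *
T=eyes.snapshot("top");S=eyes.snapshot("scene");s=monitor.read_state();print(s["tcp_pos"])
p=s["tcp_pos"]; out=[]
for d in(T,S):
    im=d["image"][:,:,::-1].copy()
    u=proj(d,p)[0]; c0=np.clip((u-45).astype(int),0,None)
    c=cv2.resize(im[c0[1]:c0[1]+90,c0[0]:c0[0]+90],None,fx=4.4,fy=4.4,interpolation=cv2.INTER_CUBIC)
    for q,col in((p,(255,0,0)),(p+[0,.022,0],(0,255,0)),(p-[0,.022,0],(0,255,0)),([.635,.070,.015],(255,0,255))):
        v=(proj(d,q)[0]-c0+.5)*4.4; cv2.circle(c,tuple(v.astype(int)),3,col,-1)
    out.append(c)
cv2.imwrite("pics/a1.png",np.hstack(out))
E
```

```text
t: 2.53
tcp_pos: [0.6304, 0.0386, 0.0567]
eef_rot: [3.141, -0.006, -3.14]
ft_force: [-0.7, -0.3, -0.1]
grip_width: 0.0442
grip_force: 0.0
[0.63277432 0.03827736 0.06061239]
```

View pics/a1.png

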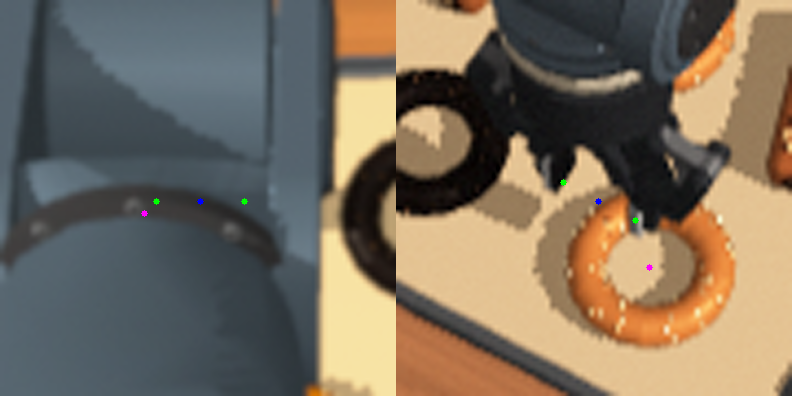

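The arm hides the top view here. In the scene crop the inner finger (640,233) is over the ring's hole and the outer finger (556,188) is clear of the burnt ring. The projected ring centre (650,267) matches the ring I see, so I'll lower and grip.

```bash
python3 -m creep '[-0.04,-2,-3,0,0,0,0, -0.04,0,0,15,0,0,0, -0.04,0,0,15,0,0,0, -0.04,0,0,12,0,0,0, -0.04,0,0,7,0,0,0, -0.04,0,0,3,0,0,0, -0.04,0,0,0,0,0,0, -0.04,0,0,0,0,0,0]'
python3 go.py 0.635 0.035 0.008 3.14159
```

```text
t: 3.3
tcp_pos: [0.6355, 0.0343, 0.0089]
eef_rot: [-3.142, 0.001, -3.14]
ft_force: [-0.3, -0.2, 0.4]
grip_width: 0.0446
grip_force: 0.0
t 3.3 tcp [0.6355 0.0343 0.0089] rpy [-3.142e+00  1.000e-03 -3.140e+00] w 0.0446 q6 -1.59
rotvec now [-0.      0.0009  0.0012] shift now mm [0.5 0.7 0.9] shift after turn [0.5 0.7 0.9]
```

```bash
python3 -m creep '[0.2,0,0,0,0,0,0, 0.4,0,0,0,0,0,0, 0.6,0,0,0,0,0,0, 0.8,0,0,0,0,0,0, 0.8,0,0,0,0,0,0, 0.8,0,0,0,0,0,0]' 30
python3 -m creep '[0.8,0,0,-3,0,0,0, 0.8,0,0,-6,0,0,0, 0.8,0,0,-12,0,0,0, 0.8,0,0,-20,0,0,0, 0.8,0,0,-20,0,0,0, 0.8,0,0,-20,0,0,0, 0.8,0,0,-10,0,0,0, 0.8,0,0,0,0,0,0]'
python3 - <<'E'
from vis import *
d=eyes.snapshot("scene");cv2.imwrite("pics/a2.png",d["image"][100:340,100:420,::-1].repeat(2,0).repeat(2,1))
s=monitor.read_state(); print(s["tcp_pos"],s["grip_width"],s["ft_force"])
import numpy as np
c=np.array([.4822,-.346]); a=.092; e=np.array([np.cos(a),np.sin(a)]); n=np.array([-e[1],e[0]])
for S in(0,.109): print(S,"ring centre",c+S*e,"tcp",c+S*e-.035*n)
E
python3 go.py 0.594 -0.371 0.09 3.2336
```

```text
t: 3.8
tcp_pos: [0.6355, 0.0343, 0.009]
eef_rot: [-3.141, 0.001, -3.14]
ft_force: [-1.3, -1.1, 6.0]
grip_width: 0.0222
grip_force: 28.2
t: 4.47
tcp_pos: [0.6364, 0.0344, 0.1023]
eef_rot: [-3.142, 0.005, -3.14]
ft_force: [0.7, 0.0, -0.1]
grip_width: 0.0219
grip_force: 28.5
[0.63561767 0.0343715  0.10047044] 0.02240787060838515 [-0.7057609   0.89493745 -1.27843945]
0 ring centre [ 0.4822 -0.346 ] tcp [ 0.48541546 -0.38085198]
0.109 ring centre [ 0.59073904 -0.33598614] tcp [ 0.5939545  -0.37083812]
t 4.52 tcp [0.6356 0.0344 0.1005] rpy [-3.142e+00  2.000e-03 -3.140e+00] w 0.0224 q6 -1.59
rotvec now [-0.0001  0.0022 -0.0908] shift now mm [  42.1 -405.3   10.4] shift after turn [  78.7 -399.8   10.5]
```

View pics/a2.png

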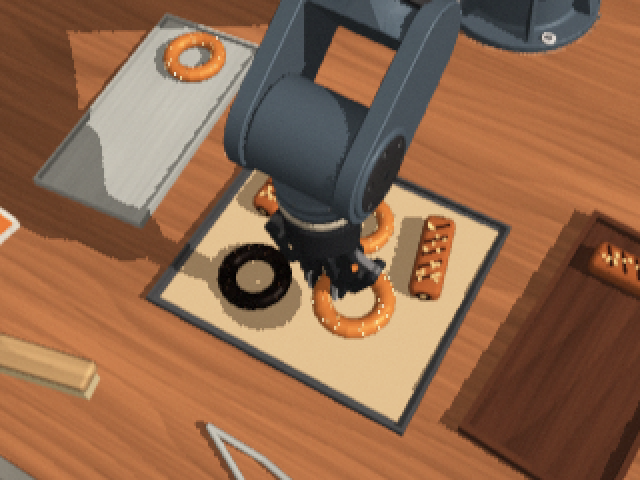

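The ring is held (22 mm wide) and lifted clear. Carrying it to the far slot of the steel tray.

```bash
python3 -m creep '[0.8,0,0,0,0,0,-0.091, 0.8,4,-20,0,0,0,0, 0.8,8,-38,0,0,0,0, 0.8,8,-38,0,0,0,0, 0.8,8,-38,0,0,0,0, 0.8,8,-38,0,0,0,0, 0.8,8,-38,0,0,0,0, 0.8,8,-38,0,0,0,0, 0.8,8,-38,0,0,0,0, 0.8,8,-38,0,0,0,0]'
python3 -m creep '[0.8,8,-38,0,0,0,0, 0.8,3,-38,0,0,0,0, 0.8,0,-20,0,0,0,0, 0.8,0,0,0,0,0,0, 0.8,0,0,0,0,0,0, 0.8,0,0,0,0,0,0]'
python3 go.py 0.594 -0.371 0.0092 3.2336
```

```text
t: 5.35
tcp_pos: [0.5961, -0.2961, 0.0978]
eef_rot: [3.14, -0.002, -3.049]
ft_force: [0.2, -0.2, -1.3]
grip_width: 0.0225
grip_force: 28.5
t: 5.85
tcp_pos: [0.5947, -0.3901, 0.098]
eef_rot: [3.14, -0.001, -3.049]
ft_force: [-0.3, -0.2, -0.7]
grip_width: 0.0225
grip_force: 28.5
t 5.85 tcp [ 0.5947 -0.3901  0.098 ] rpy [ 3.140e+00 -1.000e-03 -3.049e+00] w 0.0225 q6 -2.31
rotvec now [ 0.0016 -0.0015  0.0005] shift now mm [-1.2 19.  88.8] shift after turn [-1.1 19.1 88.8]
```

```bash
python3 -m creep '[0.8,-1,10,10,0,0,0, 0.8,0,9,20,0,0,0, 0.8,0,0,20,0,0,0, 0.8,0,0,18,0,0,0, 0.8,0,0,0,0,0,0, 0.8,0,0,0,0,0,0]'
python3 - <<'E'
from vis import *
d=eyes.snapshot("scene"); p=monitor.read_state()["tcp_pos"]
im=d["image"][:,:,::-1].copy()
im=im[90:230,100:260].repeat(4,0).repeat(4,1)
c=np.array([.4822,-.346]); a=.092; e=np.array([np.cos(a),np.sin(a)]); n=np.array([-e[1],e[0]])
pts=[[*(c+s*e),.004] for s in(-.165,-.109,0,.109,.165)]+[[*(p[:2]+.0355*n),p[2]-.005]]+[[*(c+s*e+t*n),.014] for s in(-.169,.169) for t in(-.084,.084)]
for i,v in enumerate((proj(d,pts)-[100,90]+.5)*4): cv2.circle(im,tuple(v.astype(int)),3,(0,0,255) if i<5 else (255,0,255) if i==5 else (0,255,0),-1)
cv2.imwrite("pics/a3.png",im)
E
python3 go.py 0.594 -0.371 0.0095 3.2336
```

```text
t: 6.35
tcp_pos: [0.5942, -0.3707, 0.0307]
eef_rot: [3.14, -0.002, -3.048]
ft_force: [-0.3, 0.6, 0.7]
grip_width: 0.0219
grip_force: 28.5
t 6.4 tcp [ 0.5948 -0.3715  0.0319] rpy [-3.142  0.    -3.048] w 0.0224 q6 -2.29
rotvec now [-0.0001  0.0001  0.0012] shift now mm [ 0.7  0.5 22.4] shift after turn [ 0.7  0.5 22.4]
```

View pics/a3.png

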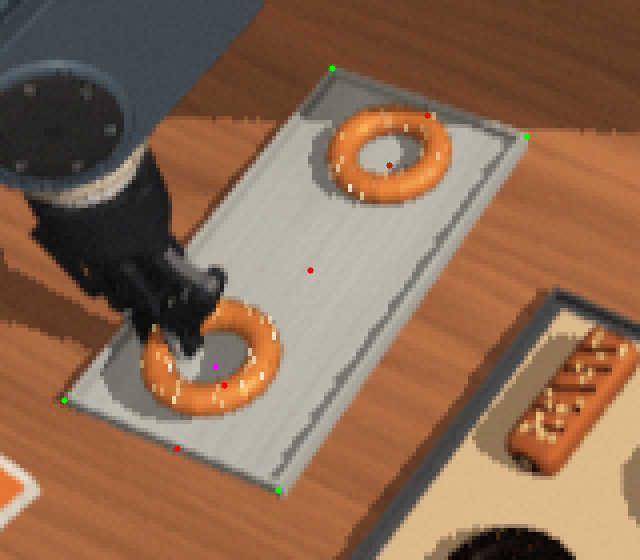

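The projected tray corners match the outline. The held ring hangs level around (212,357) above its slot, and the stock ring lies on the middle line. Lowering.

```bash
python3 -m creep '[0.8,0,0,9,0,0,0, 0.8,0,0,7,0,0,0, 0.8,0,0,3,0,0,0, 0.8,0,0,2,0,0,0, 0.8,0,0,1,0,0,0, 0.8,0,0,0,0,0,0, 0.8,0,0,0,0,0,0]'
python3 go.py 0.594 -0.371 0.009 3.2336
```

```text
t: 6.98
tcp_pos: [0.5945, -0.3723, 0.0095]
eef_rot: [-3.141, 0.0, -3.049]
ft_force: [0.2, 0.2, 0.2]
grip_width: 0.0223
grip_force: 28.5
t 6.98 tcp [ 0.5945 -0.3723  0.0095] rpy [-3.141  0.    -3.049] w 0.0223 q6 -2.29
rotvec now [-0.0003  0.0004  0.0001] shift now mm [0.4 1.3 0.5] shift after turn [0.4 1.3 0.5]
```

```bash
python3 -m creep '[0.8,0,0,0.6,0,0,0, 0.8,0,0,0,0,0,0, 0.8,0,0,0,0,0,0]'; python3 -m creep '[0.4,0,0,0,0,0,0, 0.3,0,0,0,0,0,0, 0.2,0,0,0,0,0,0, 0.05,0,0,0,0,0,0, 0.05,0,0,0,0,0,0, 0.05,0,0,0,0,0,0]'
python3 -m creep '[0.05,0,0,-5,0,0,0, 0.05,0,0,-12,0,0,0, 0.05,0,0,-20,0,0,0, 0.05,0,0,-20,0,0,0, 0.05,0,0,-20,0,0,0, 0.05,0,0,-10,0,0,0, 0.05,0,0,0,0,0,0]'
python3 go.py 0.5005 -0.0388 0.09 3.14159
```

```text
t: 7.23
tcp_pos: [0.5946, -0.3723, 0.0091]
eef_rot: [-3.141, 0.0, -3.049]
ft_force: [-0.6, 0.1, 3.0]
grip_width: 0.0225
grip_force: 28.8
t: 7.73
tcp_pos: [0.5943, -0.3721, 0.0086]
eef_rot: [3.142, -0.0, -3.049]
ft_force: [0.1, -0.1, 0.0]
grip_width: 0.0407
grip_force: 0.0
t: 8.32
tcp_pos: [0.5955, -0.373, 0.0992]
eef_rot: [-3.138, 0.004, -3.049]
ft_force: [0.1, 0.5, -0.1]
grip_width: 0.0408
grip_force: 0.0
t 8.32 tcp [ 0.5955 -0.373   0.0992] rpy [-3.138  0.004 -3.049] w 0.0408 q6 -2.29
rotvec now [-0.0031  0.0039  0.0923] shift now mm [ 63.9 341.5   7.8] shift after turn [ 95.  334.2   9.2]
```

```bash
python3 -m creep '[0.05,0,0,0,0,0,0.092, 0.05,5,20,0,0,0,0, 0.05,10,36,0,0,0,0, 0.05,10,36,0,0,0,0, 0.05,10,36,0,0,0,0, 0.05,10,36,0,0,0,0, 0.05,10,36,0,0,0,0, 0.05,10,36,0,0,0,0, 0.05,10,36,0,0,0,0, 0.05,10,36,0,0,0,0]'
python3 -m creep '[-0.04,10,20,10,0,0,0, -0.04,0,6,20,0,0,0, -0.04,0,0,20,0,0,0, -0.04,0,0,0,0,0,0, -0.04,0,0,0,0,0,0]'
python3 go.py 0.5005 -0.0388 0.009 3.14159
python3 - <<'E'
from vis import *
d=eyes.snapshot("scene"); im=d["image"][:,:,::-1][90:230,100:260]
cv2.imwrite("pics/a4.png",np.hstack([im.repeat(2,0).repeat(2,1),d["image"][150:290,200:360,::-1].repeat(2,0).repeat(2,1)]))
E
```

```text
t: 9.15
tcp_pos: [0.508, -0.0625, 0.0951]
eef_rot: [3.141, -0.001, 3.142]
ft_force: [0.8, 0.2, 0.7]
grip_width: 0.0407
grip_force: 0.0
t: 9.57
tcp_pos: [0.4985, -0.0381, 0.045]
eef_rot: [3.141, -0.003, -3.141]
ft_force: [0.0, -0.2, -0.2]
grip_width: 0.0445
grip_force: 0.0
t 9.57 tcp [ 0.4985 -0.0381  0.045 ] rpy [ 3.141e+00 -3.000e-03 -3.141e+00] w 0.0445 q6 -1.74
rotvec now [ 0.0004 -0.0026  0.0003] shift now mm [-2.1 -0.8 36. ] shift after turn [-2.  -0.7 36. ]
```

View pics/a4.png

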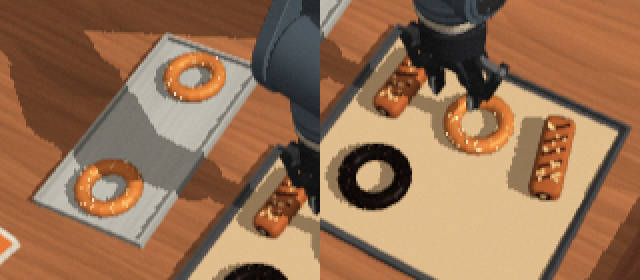

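The left crop shows the first ring flat in its slot at (109,187). On the right, the inner finger (485,103) is over the second ring's hole and the outer one (440,97) is in the gap beside the baton. Lowering and gripping.

```bash
python3 -m creep '[-0.04,-2,-1,12,0,0,0, -0.04,0,0,12,0,0,0, -0.04,0,0,8,0,0,0, -0.04,0,0,4,0,0,0, -0.04,0,0,0,0,0,0, -0.04,0,0,0,0,0,0]'
python3 -m creep '[0.2,0,0,0,0,0,0, 0.4,0,0,0,0,0,0, 0.6,0,0,0,0,0,0, 0.8,0,0,0,0,0,0, 0.8,0,0,0,0,0,0, 0.8,0,0,0,0,0,0]' 30
python3 -m creep '[0.8,0,0,-3,0,0,0, 0.8,0,0,-6,0,0,0, 0.8,0,0,-12,0,0,0, 0.8,0,0,-20,0,0,0, 0.8,0,0,-20,0,0,0, 0.8,0,0,-20,0,0,0, 0.8,0,0,-10,0,0,0, 0.8,0,0,0,0,0,0]'
python3 - <<'E'
from vis import *
T=eyes.snapshot("top");S=eyes.snapshot("scene")
for n,xy in(("stock",(.3735,-.3555)),("ringA",(.591,-.336))):
    r=[blob(d,xy,.015,False,.06) for d in(T,S)]; print(n,tri(T,r[0][0],S,r[1][0]).round(4),back(T,r[0][0],.015)[0].round(4),back(S,r[1][0],.015)[0].round(4),r[0][2],r[1][2])
E
python3 go.py 0.485 -0.381 0.09 3.2336
```

```text
t: 10.12
tcp_pos: [0.5015, -0.0393, 0.0101]
eef_rot: [-3.142, 0.0, 3.142]
ft_force: [0.2, 0.3, -0.0]
grip_width: 0.0448
grip_force: 0.0
t: 10.62
tcp_pos: [0.5015, -0.0393, 0.0104]
eef_rot: [-3.141, 0.001, -3.141]
ft_force: [-0.7, -0.5, 5.8]
grip_width: 0.0223
grip_force: 29.6
t: 11.28
tcp_pos: [0.5025, -0.0393, 0.1033]
eef_rot: [-3.141, 0.004, -3.141]
ft_force: [1.2, -0.5, -0.8]
grip_width: 0.0225
grip_force: 29.9
stock [ 0.3732 -0.3558  0.0167] [ 0.3738 -0.3573  0.015 ] [ 0.3713 -0.3553  0.015 ] 842 445
ringA [ 0.5928 -0.3391  0.0148] [ 0.5933 -0.3397  0.015 ] [ 0.5923 -0.3377  0.015 ] 820 556
t 11.38 tcp [ 0.5012 -0.0391  0.1007] rpy [-3.142  0.    -3.141] w 0.0221 q6 -1.74
rotvec now [-0.      0.0003 -0.0918] shift now mm [  16.2 -341.9   10.7] shift after turn [  47.5 -338.9   10.7]
```

```bash
python3 -m creep '[0.8,0,0,0,0,0,-0.092, 0.8,3,-20,0,0,0,0, 0.8,5,-36,0,0,0,0, 0.8,5,-36,0,0,0,0, 0.8,5,-36,0,0,0,0, 0.8,5,-36,0,0,0,0, 0.8,5,-36,0,0,0,0, 0.8,5,-36,0,0,0,0, 0.8,5,-36,0,0,0,0, 0.8,5,-36,0,0,0,0]'
python3 -m creep '[0.8,3,-20,0,0,0,0, 0.8,0,-11,0,0,0,0, 0.8,0,0,20,0,0,0, 0.8,0,0,20,0,0,0, 0.8,0,0,20,0,0,0, 0.8,0,0,10,0,0,0, 0.8,0,0,0,0,0,0, 0.8,0,0,0,0,0,0]'
python3 go.py 0.486 -0.3805 0.0102 3.2336
```

```text
t: 12.22
tcp_pos: [0.4858, -0.3512, 0.0991]
eef_rot: [3.14, -0.002, -3.05]
ft_force: [0.9, 0.2, -0.5]
grip_width: 0.0227
grip_force: 30.0
t: 12.88
tcp_pos: [0.4868, -0.3803, 0.0304]
eef_rot: [3.141, -0.001, -3.049]
ft_force: [0.4, 0.7, -0.8]
grip_width: 0.0222
grip_force: 30.0
t 12.88 tcp [ 0.4868 -0.3803  0.0304] rpy [ 3.141e+00 -1.000e-03 -3.049e+00] w 0.0222 q6 -2.4
rotvec now [ 0.0009 -0.0008  0.0007] shift now mm [ 0.7 -0.1 20.2] shift after turn [ 0.8 -0.1 20.2]
```

```bash
python3 -m creep '[0.8,0.7,0,8,0,0,0, 0.8,0,0,6,0,0,0, 0.8,0,0,3,0,0,0, 0.8,0,0,2,0,0,0, 0.8,0,0,1,0,0,0, 0.8,0,0,0,0,0,0, 0.8,0,0,0,0,0,0]'
python3 go.py 0.486 -0.3805 0.0102 3.2336
```

```text
t: 13.47
tcp_pos: [0.4861, -0.3811, 0.0109]
eef_rot: [-3.141, 0.0, -3.049]
ft_force: [0.3, 0.2, -0.0]
grip_width: 0.0223
grip_force: 30.0
t 13.47 tcp [ 0.4861 -0.3811  0.0109] rpy [-3.141  0.    -3.049] w 0.0223 q6 -2.4
rotvec now [-0.0002  0.0002  0.0001] shift now mm [0.1 0.6 0.7] shift after turn [0.1 0.6 0.7]
```

```bash
python3 -m creep '[0.8,0,0.4,0.8,0,0,0, 0.8,0,0,0.2,0,0,0, 0.8,0,0,0,0,0,0]'; python3 -m creep '[0.4,0,0,0,0,0,0, 0.3,0,0,0,0,0,0, 0.2,0,0,0,0,0,0, 0.05,0,0,0,0,0,0, 0.05,0,0,0,0,0,0, 0.05,0,0,0,0,0,0]'
python3 -m creep '[0.05,0,0,-5,0,0,0, 0.05,0,0,-12,0,0,0, 0.05,0,0,-20,0,0,0, 0.05,0,0,-20,0,0,0, 0.05,0,0,-20,0,0,0, 0.05,0,0,-20,0,0,0, 0.05,0,0,-10,0,0,0, 0.05,0,0,0,0,0,0]'
python3 - <<'E'
from vis import *
T=eyes.snapshot("top");S=eyes.snapshot("scene"); print(T["image"].shape)
for n,xy,k in(("batA",(.5003,.1036),0),("batB",(.4927,-.118),0),("stockB",(.4,.332),0),("burnt",(.632,-.0776),1)):
    try:
        r=[blob(d,xy,.019,k,.068 if not k else .06) for d in(T,S)]; w=back(T,r[0][1],.03)[:,:2]; rc=cv2.minAreaRect(np.float32(w*1000)); w2=back(S,r[1][1],.02)[:,:2]; r2=cv2.minAreaRect(np.float32(w2*1000))
        print(n,tri(T,r[0][0],S,r[1][0]).round(4),r[0][2],r[1][2],"top",np.round(rc[0],1),np.round(rc[1],1),round(rc[2],1),"sc",np.round(r2[1],1),round(r2[2],1))
    except Exception as e: print(n,e)
cv2.imwrite("pics/a5.png",np.hstack([T["image"][95:300,170:360,::-1].repeat(2,0).repeat(2,1),S["image"][95:300,110:300,::-1].repeat(2,0).repeat(2,1)]))
E
python3 go.py 0.500 0.1036 0.10 3.40
```

```text
t: 13.72
tcp_pos: [0.4862, -0.381, 0.0104]
eef_rot: [-3.141, 0.001, -3.049]
ft_force: [-1.6, -0.3, 4.4]
grip_width: 0.0225
grip_force: 30.4
t: 14.22
tcp_pos: [0.486, -0.3806, 0.0097]
eef_rot: [3.142, -0.0, -3.049]
ft_force: [-0.0, 0.8, 0.5]
grip_width: 0.0407
grip_force: 0.0
t: 14.88
tcp_pos: [0.4869, -0.3815, 0.1197]
eef_rot: [-3.138, 0.003, -3.049]
ft_force: [-0.3, 0.9, -0.9]
grip_width: 0.0407
grip_force: 0.0
(420, 560, 3)
batA [0.5    0.1032 0.0218] 779 521 top [499.9 101.3] [110.7  37. ] 15.4 sc [116.2  35.1] 16.1
batB [ 0.4927 -0.1181  0.0217] 859 541 top [ 493.  -118.8] [ 38.4 108.4] 89.6 sc [ 42.6 115.6] 89.8
stockB [0.3997 0.3319 0.0278] 845 585 top [400.5 329.6] [108.7  38.9] 88.2 sc [108.   43.9] 87.5
burnt [ 0.6317 -0.0776  0.015 ] 731 690 top [629.5 -77.9] [86.2 82.4] 89.8 sc [89.5 88.9] 32.5
t 14.98 tcp [ 0.4858 -0.3805  0.1166] rpy [-3.142  0.    -3.049] w 0.0406 q6 -2.4
rotvec now [-1.000e-04  0.000e+00 -1.662e-01] shift now mm [-58.7 480.8  16.5] shift after turn [-137.4  464.4   16.6]
```

View pics/a5.png

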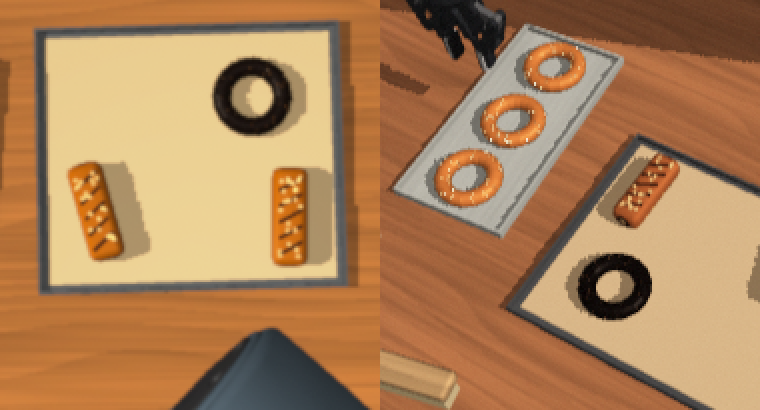

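All three rings are now flat in an even row on the steel tray (right crop). The burnt ring and both batons are where they were. Next is the left baton, yaw about 15.7°.

```bash
python3 -m creep '[-0.4,0,0,0,0,0,-0.091, -0.4,0,0,0,0,0,-0.092, -0.4,-6,20,0,0,0,0, -0.4,-12,38,0,0,0,0, -0.4,-12,38,0,0,0,0, -0.4,-12,38,0,0,0,0, -0.4,-12,38,0,0,0,0, -0.4,-12,38,0,0,0,0, -0.4,-12,38,0,0,0,0, -0.4,-12,38,0,0,0,0]'
python3 -m creep '[-0.4,-12,38,0,0,0,0, -0.4,-12,38,0,0,0,0, -0.4,-12,38,0,0,0,0, -0.4,-12,38,0,0,0,0, -0.4,-7,22,10,0,0,0, -0.4,0,0,15,0,0,0, -0.4,0,0,15,0,0,0, -0.4,0,0,10,0,0,0, -0.4,0,0,0,0,0,0, -0.4,0,0,0,0,0,0]'
python3 go.py 0.500 0.103 0.013 3.417
```

```text
t: 15.82
tcp_pos: [0.4939, -0.079, 0.1155]
eef_rot: [3.141, -0.002, -2.867]
ft_force: [-0.5, 0.6, 0.3]
grip_width: 0.06
grip_force: 0.0
t: 16.65
tcp_pos: [0.5, 0.1012, 0.066]
eef_rot: [3.141, -0.002, -2.867]
ft_force: [0.6, 0.1, -0.3]
grip_width: 0.06
grip_force: 0.0
t 16.65 tcp [0.5    0.1012 0.066 ] rpy [ 3.141e+00 -2.000e-03 -2.867e+00] w 0.06 q6 -1.74
rotvec now [ 0.0003 -0.0019 -0.0007] shift now mm [-0.6  1.8 53. ] shift after turn [-0.5  1.8 53. ]
```

```bash
python3 - <<'E'
from vis import *
d=eyes.snapshot("scene"); cv2.imwrite("pics/a6.png",d["image"][150:290,240:400,::-1].repeat(3,0).repeat(3,1))
E
```

```text
(no output)
```

View pics/a6.png

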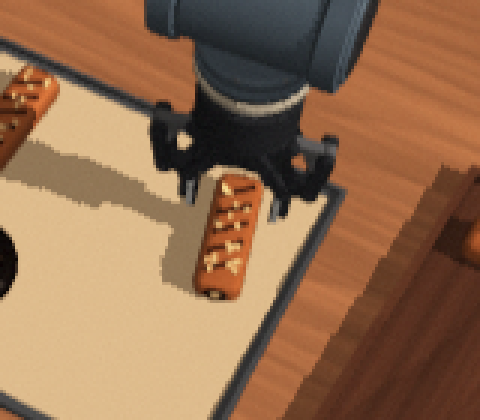

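The fingers (187,195) and (275,212) straddle the baton evenly. Lowering and gripping.

```bash
python3 -m creep '[-0.4,-0.5,1.5,15,0,0,0, -0.4,0,0,15,0,0,0, -0.4,0,0,12,0,0,0, -0.4,0,0,7,0,0,0, -0.4,0,0,4,0,0,0, -0.4,0,0,0,0,0,0, -0.4,0,0,0,0,0,0]'
python3 -m creep '[-0.2,0,0,0,0,0,0, 0,0,0,0,0,0,0, 0.2,0,0,0,0,0,0, 0.4,0,0,0,0,0,0, 0.4,0,0,0,0,0,0, 0.4,0,0,0,0,0,0]' 35
python3 go.py 0.500 0.103 0.013 3.417
```

```text
t: 17.28
tcp_pos: [0.5008, 0.103, 0.014]
eef_rot: [-3.142, 0.0, -2.867]
ft_force: [-0.5, 0.3, -0.4]
grip_width: 0.0598
grip_force: 0.0
t: 17.78
tcp_pos: [0.501, 0.1031, 0.0144]
eef_rot: [-3.141, 0.001, -2.866]
ft_force: [-1.4, -0.7, 5.4]
grip_width: 0.0392
grip_force: 36.0
t 17.78 tcp [0.501  0.1031 0.0144] rpy [-3.141e+00  1.000e-03 -2.866e+00] w 0.0392 q6 -1.73
rotvec now [-0.0002  0.001  -0.0001] shift now mm [1.  0.2 1.4] shift after turn [1.  0.2 1.4]
```

```bash
python3 -m creep '[0.4,0,0,-3,0,0,0, 0.4,0,0,-6,0,0,0, 0.4,0,0,-12,0,0,0, 0.4,0,0,-20,0,0,0, 0.4,0,0,-20,0,0,0, 0.4,0,0,-20,0,0,0, 0.4,0,0,-10,0,0,0, 0.4,0,0,0,0,0,0]'
python3 - <<'E'
from vis import *
out=[]
for n,o,p in(("top",(60,105),(.5107,.320,-.0721)),("scene",(315,190),(.5135,.327,-.0743))):
    d=eyes.snapshot(n); im=cv2.resize(d["image"][o[1]:o[1]+185,o[0]:o[0]+160,::-1],None,fx=2.5,fy=2.5,interpolation=cv2.INTER_CUBIC)
    c=np.array(p[:2]); e=np.array([np.cos(p[2]),np.sin(p[2])]); m=np.array([-e[1],e[0]])
    for L,W,H,col in((.346,.176,.018,(0,255,0)),(.33,.16,.008,(0,255,255))):
        q=[[*(c+a*L/2*e+b*W/2*m),H] for a,b in((-1,-1),(1,-1),(1,1),(-1,1))]
        cv2.polylines(im,[((proj(d,q)-o+.5)*2.5).astype(np.int32)],True,col,1)
    out.append(im)
cv2.imwrite("pics/a7.png",np.hstack(out))
E
```

```text
t: 18.45
tcp_pos: [0.5018, 0.1032, 0.1073]
eef_rot: [-3.141, 0.004, -2.866]
ft_force: [0.6, -0.5, -0.8]
grip_width: 0.0392
grip_force: 35.4
```

View pics/a7.png

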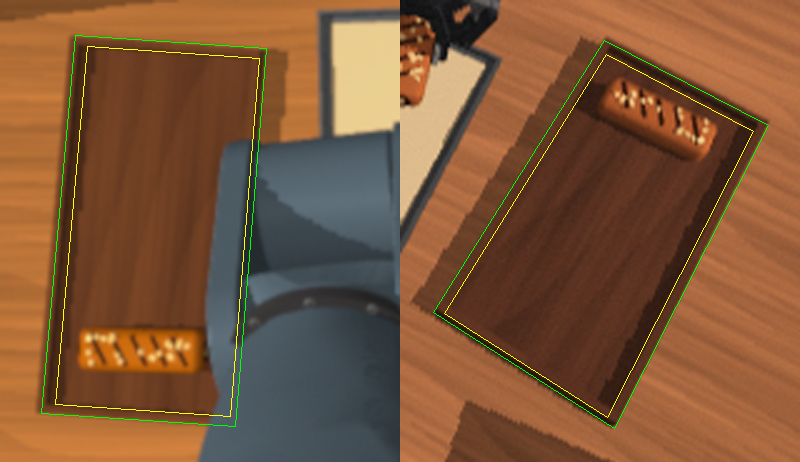

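The tray model fits both views. The stock baton lies on the middle line, so the slots are at about (0.512,0.324) and (0.623,0.316). To stay within the wrist's range I'll turn the other way.

```bash
python3 -m creep '[0.4,0,0,0,0,0,0.12, 0.4,0,0,0,0,0,0.12, 0.4,0,0,0,0,0,0.12, 0.4,0,0,0,0,0,0.12, 0.4,0,0,0,0,0,0.12, 0.4,0,0,0,0,0,0.12, 0.4,0,0,0,0,0,0.12, 0.4,0,0,0,0,0,0.12]'
python3 -m creep '[0.4,0,0,0,0,0,0.12, 0.4,0,0,0,0,0,0.12, 0.4,0,0,0,0,0,0.12, 0.4,0,0,0,0,0,0.12, 0.4,0,0,0,0,0,0.12, 0.4,0,0,0,0,0,0.12, 0.4,0,0,0,0,0,0.12, 0.4,0,0,0,0,0,0.12, 0.4,0,0,0,0,0,0, 0.4,0,0,0,0,0,0]'
python3 go.py 0.6234 0.3156 0.10 1.4975
```

```text
t: 19.22
tcp_pos: [0.4998, 0.103, 0.1033]
eef_rot: [-3.14, -0.002, 2.451]
ft_force: [0.3, 0.1, 0.2]
grip_width: 0.0387
grip_force: 35.4
t: 20.05
tcp_pos: [0.5, 0.103, 0.1037]
eef_rot: [-3.14, 0.0, 1.501]
ft_force: [-0.1, 0.5, -0.5]
grip_width: 0.0396
grip_force: 35.4
t 20.05 tcp [0.5    0.103  0.1037] rpy [-3.14   0.     1.501] w 0.0396 q6 0.18
rotvec now [-0.0017  0.0003  0.003 ] shift now mm [220.7 108.1   3.5] shift after turn [221.1 107.5   3.7]
```

```bash
python3 -m creep '[0.4,15,7,0,0,0,0, 0.4,30,15,0,0,0,0, 0.4,30,15,0,0,0,0, 0.4,30,15,0,0,0,0, 0.4,30,15,0,0,0,0, 0.4,30,15,0,0,0,0, 0.4,30,15,0,0,0,0, 0.4,20,10,0,0,0,0, 0.4,0,0,0,0,0,0, 0.4,0,0,0,0,0,0]'
python3 go.py 0.6234 0.3156 0.0184 1.4975
```

```text
t: 20.88
tcp_pos: [0.6228, 0.3101, 0.1034]
eef_rot: [-3.14, 0.001, 1.502]
ft_force: [-0.5, -0.8, -1.1]
grip_width: 0.0393
grip_force: 35.5
t 20.88 tcp [0.6228 0.3101 0.1034] rpy [-3.140e+00  1.000e-03  1.502e+00] w 0.0393 q6 0.46
rotvec now [-0.0013  0.0007  0.004 ] shift now mm [ 5.6  0.4 85. ] shift after turn [ 5.5  0.2 85. ]
```

```bash
python3 -m creep '[0.4,5.5,0.3,10,0,0,0.004, 0.4,0,0,20,0,0,0, 0.4,0,0,20,0,0,0, 0.4,0,0,14,0,0,0, 0.4,0,0,8,0,0,0, 0.4,0,0,5,0,0,0, 0.4,0,0,3,0,0,0, 0.4,0,0,2,0,0,0, 0.4,0,0,0,0,0,0, 0.4,0,0,0,0,0,0]'
python3 go.py 0.6234 0.3156 0.0184 1.4975
```

```text
t: 21.72
tcp_pos: [0.6242, 0.3152, 0.0234]
eef_rot: [3.141, -0.0, 1.493]
ft_force: [-1.0, -0.0, -1.5]
grip_width: 0.0396
grip_force: 35.5
t 21.72 tcp [0.6242 0.3152 0.0234] rpy [ 3.141 -0.     1.493] w 0.0396 q6 0.48
rotvec now [ 0.001  -0.0005 -0.0046] shift now mm [ 0.4 -0.9  5. ] shift after turn [ 0.4 -0.9  5. ]
```

```bash
python3 -m creep '[0.4,0,0,2.5,0,0,0, 0.4,0,0,1.5,0,0,0, 0.4,0,0,0.6,0,0,0, 0.4,0,0,0,0,0,0, 0.4,0,0,0,0,0,0]'
```

```text
t: 22.13
tcp_pos: [0.624, 0.3151, 0.0185]
eef_rot: [3.141, -0.0, 1.493]
ft_force: [-2.3, -0.3, 4.4]
grip_width: 0.0393
grip_force: 36.0
```

```bash
python3 -m creep '[0.4,0,0,0.5,0,0,0, 0.4,0,0,0,0,0,0, 0.4,0,0,0,0,0,0]'
```

```text
t: 22.38
tcp_pos: [0.624, 0.3151, 0.0184]
eef_rot: [3.141, -0.0, 1.493]
ft_force: [-3.4, -1.4, 9.0]
grip_width: 0.039
grip_force: 36.7
```

Touchdown felt (9 N). Releasing and backing off to the second baton.

```bash
python3 -m creep '[0.0,0,0,0,0,0,0, -0.1,0,0,0,0,0,0, -0.2,0,0,0,0,0,0, -0.25,0,0,0,0,0,0, -0.25,0,0,0,0,0,0]'
python3 -m creep '[-0.25,0,0,-5,0,0,0, -0.25,0,0,-12,0,0,0, -0.25,0,0,-20,0,0,0, -0.25,0,0,-20,0,0,0, -0.25,0,0,-20,0,0,0, -0.25,0,0,-15,0,0,0, -0.4,0,0,0,0,0,0.12, -0.4,0,0,0,0,0,0.12, -0.4,0,0,0,0,0,0.12, -0.4,0,0,0,0,0,0.12]'
python3 -m creep '[-0.4,0,0,0,0,0,0.12, -0.4,0,0,0,0,0,0.12, -0.4,0,0,0,0,0,0.12, -0.4,0,0,0,0,0,0.12, -0.4,0,0,0,0,0,0.12, -0.4,0,0,0,0,0,0.12, -0.4,0,0,0,0,0,0.12, -0.4,0,0,0,0,0,0.12, -0.4,0,0,0,0,0,0.06, -0.4,0,0,0,0,0,0]'
python3 go.py 0.4927 -0.1181 0.1 -0.005
```

```text
t: 22.8
tcp_pos: [0.6238, 0.315, 0.0174]
eef_rot: [-3.141, 0.0, 1.493]
ft_force: [-0.2, -0.1, 0.6]
grip_width: 0.0535
grip_force: 0.0
t: 23.63
tcp_pos: [0.6241, 0.3151, 0.1111]
eef_rot: [3.141, -0.001, 1.007]
ft_force: [0.0, 0.1, -0.3]
grip_width: 0.0598
grip_force: 0.0
t: 24.47
tcp_pos: [0.6241, 0.3151, 0.1108]
eef_rot: [-3.141, -0.001, -0.01]
ft_force: [-0.7, -0.9, 0.6]
grip_width: 0.0595
grip_force: 0.0
t 24.47 tcp [0.6241 0.3151 0.1108] rpy [-3.141e+00 -1.000e-03 -1.000e-02] w 0.0595 q6 1.98
rotvec now [-0.0004 -0.0011 -0.0049] shift now mm [-127.1  434.5   10.5] shift after turn [-129.3  433.9   10.8]
```

```bash
python3 -m creep '[-0.4,-5,18,0,0,0,0, -0.4,-11,38,0,0,0,0, -0.4,-11,38,0,0,0,0, -0.4,-11,38,0,0,0,0, -0.4,-11,38,0,0,0,0, -0.4,-11,38,0,0,0,0, -0.4,-11,38,0,0,0,0, -0.4,-11,38,0,0,0,0, -0.4,-11,38,0,0,0,0, -0.4,-11,38,0,0,0,0]'
python3 -m creep '[-0.4,-11,38,0,0,0,0, -0.4,-11,38,10,0,0,0, -0.4,-1,0,20,0,0,0, -0.4,0,0,15,0,0,0, -0.4,0,0,0,0,0,0, -0.4,0,0,0,0,0,0]'
python3 go.py 0.4927 -0.1181 0.014 -0.005
python3 - <<'E'
from vis import *
d=eyes.snapshot("scene"); t=eyes.snapshot("top"); cv2.imwrite("pics/a8.png",np.hstack([d["image"][130:290,190:350,::-1].repeat(2,0).repeat(2,1),t["image"][115:275,70:230,::-1].repeat(2,0).repeat(2,1)]))
E
```

```text
t: 25.3
tcp_pos: [0.5168, -0.0459, 0.1105]
eef_rot: [3.141, -0.001, -0.004]
ft_force: [0.8, -0.1, 0.8]
grip_width: 0.0595
grip_force: 0.0
t: 25.8
tcp_pos: [0.4937, -0.1201, 0.065]
eef_rot: [-3.141, 0.0, -0.006]
ft_force: [0.0, 0.0, 0.8]
grip_width: 0.06
grip_force: 0.0
t 25.8 tcp [ 0.4937 -0.1201  0.065 ] rpy [-3.141  0.    -0.006] w 0.06 q6 1.25
rotvec now [-0.0002  0.0005 -0.0007] shift now mm [-1.  -1.9 51. ] shift after turn [-1.  -1.9 51. ]
```

View pics/a8.png

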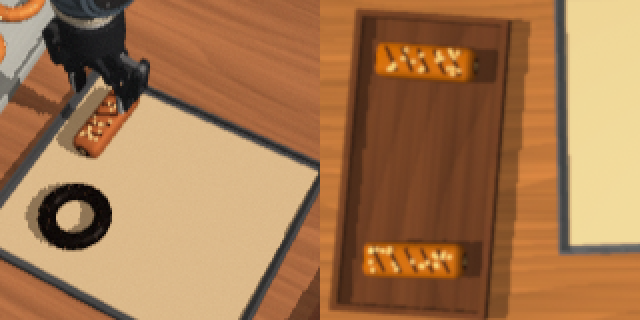

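The right crop shows the first baton crosswise at (425,62) and the stock baton undisturbed at (412,260). On the left, the fingers straddle the second baton.

```bash
python3 -m creep '[-0.4,-1,-1.5,15,0,0,0, -0.4,0,0,15,0,0,0, -0.4,0,0,12,0,0,0, -0.4,0,0,6,0,0,0, -0.4,0,0,3,0,0,0, -0.4,0,0,0,0,0,0, -0.4,0,0,0,0,0,0]'
python3 -m creep '[-0.2,0,0,0,0,0,0, 0,0,0,0,0,0,0, 0.2,0,0,0,0,0,0, 0.4,0,0,0,0,0,0, 0.4,0,0,0,0,0,0, 0.4,0,0,0,0,0,0]' 35
python3 -m creep '[0.4,0,0,-3,0,0,0, 0.4,0,0,-6,0,0,0, 0.4,0,0,-12,0,0,0, 0.4,0,0,-20,0,0,0, 0.4,0,0,-20,0,0,0, 0.4,0,0,-20,0,0,0, 0.4,0,0,-10,0,0,0, 0.4,0,0,0,0,0,0]'
python3 - <<'E'
from vis import *
T=eyes.snapshot("top");S=eyes.snapshot("scene")
for n,xy in(("stock",(.4,.332)),("batA",(.6234,.3156))):
    r=[blob(d,xy,.023,False,.068) for d in(T,S)]; w=back(T,r[0][1],.034)[:,:2]; rc=cv2.minAreaRect(np.float32(w*1000)); w2=back(S,r[1][1],.025)[:,:2]; r2=cv2.minAreaRect(np.float32(w2*1000))
    print(n,tri(T,r[0][0],S,r[1][0]).round(4),r[0][2],r[1][2],"top",np.round(rc[0],1),np.round(rc[1],1),round(rc[2],1),"sc",np.round(r2[0],1),np.round(r2[1],1),round(r2[2],1))
print(traypose([T],[.51,.32,-.072],.346,.176,.018),traypose([T],[.51,.32,-.072],.330,.160,.018))
print(traypose([S],[.513,.327,-.072],.346,.176,.018))
E
python3 go.py 0.512 0.324 0.1 1.4975
```

```text
t: 26.48
tcp_pos: [0.4931, -0.1186, 0.014]
eef_rot: [3.141, -0.001, -0.007]
ft_force: [0.1, -0.8, 0.4]
grip_width: 0.0595
grip_force: 0.0
t: 26.98
tcp_pos: [0.4931, -0.1187, 0.0143]
eef_rot: [3.141, -0.001, -0.007]
ft_force: [-1.3, -0.4, 5.0]
grip_width: 0.0394
grip_force: 36.0
t: 27.65
tcp_pos: [0.4939, -0.1189, 0.1072]
eef_rot: [3.14, -0.004, -0.007]
ft_force: [-0.4, 0.1, -1.1]
grip_width: 0.0393
grip_force: 35.5
stock [0.3998 0.3318 0.0278] 847 591 top [400.7 328.4] [108.3  38.9] 88.2 sc [397.1 332.2] [107.4  43.7] 87.5
batA [0.6248 0.3209 0.0289] 831 768 top [624.8 317.6] [108.3  40.3] 86.3 sc [621.  321.6] [107.7  39.2] 84.2
(array([ 0.50992021,  0.31990105, -0.06952601]), np.float64(-79.6863021850586)) (array([ 0.51476818,  0.31060609, -0.07184163]), np.float64(-57.447792053222656))
(array([ 0.51362935,  0.32703063, -0.07454637]), np.float64(-68.31254577636719))
t 27.75 tcp [ 0.4926 -0.1185  0.1045] rpy [ 3.142 -0.    -0.007] w 0.0389 q6 1.25
rotvec now [ 3.0000e-04 -2.0000e-04 -1.5047e+00] shift now mm [  16.2 -442.6    4.5] shift after turn [442.7 -13.1   4.5]
```

Relative to the stock baton, the first baton came out about 5 mm too far to +y. I'll aim the second one with that correction, then mend the first.

```bash
python3 -m creep '[0.4,0,0,0,0,0,-0.1, 0.4,0,0,0,0,0,-0.12, 0.4,0,0,0,0,0,-0.12, 0.4,0,0,0,0,0,-0.12, 0.4,0,0,0,0,0,-0.12, 0.4,0,0,0,0,0,-0.12, 0.4,0,0,0,0,0,-0.12, 0.4,0,0,0,0,0,-0.12, 0.4,0,0,0,0,0,-0.12, 0.4,0,0,0,0,0,-0.12]'
python3 -m creep '[0.4,0,0,0,0,0,-0.12, 0.4,0,0,0,0,0,-0.12, 0.4,0,0,0,0,0,-0.085, 0.4,18,0,0,0,0,0, 0.4,35,-1,0,0,0,0, 0.4,35,-1,0,0,0,0, 0.4,35,-1,0,0,0,0, 0.4,35,-1,0,0,0,0, 0.4,35,-1,0,0,0,0, 0.4,35,-1,0,0,0,0]'
python3 -m creep '[0.4,35,-1,0,0,0,0, 0.4,35,-1,0,0,0,0, 0.4,35,-1,0,0,0,0, 0.4,35,-1,0,0,0,0, 0.4,35,-1,0,0,0,0, 0.4,20,-1,0,0,0,0, 0.4,10,0,0,0,0,0, 0.4,0,0,0,0,0,0, 0.4,0,0,0,0,0,0]'
python3 go.py 0.512 0.320 0.0184 1.4975
```

```text
t: 28.58
tcp_pos: [0.492, -0.1183, 0.1032]
eef_rot: [-3.139, 0.0, 1.179]
ft_force: [0.2, -0.4, -0.8]
grip_width: 0.039
grip_force: 35.5
t: 29.42
tcp_pos: [0.5025, 0.1109, 0.1033]
eef_rot: [-3.139, 0.0, 1.498]
ft_force: [0.2, 0.6, -0.2]
grip_width: 0.039
grip_force: 35.5
t: 30.17
tcp_pos: [0.5119, 0.3134, 0.1035]
eef_rot: [-3.14, 0.001, 1.498]
ft_force: [-0.4, -0.4, -0.1]
grip_width: 0.0391
grip_force: 35.5
t 30.17 tcp [0.5119 0.3134 0.1035] rpy [-3.140e+00  1.000e-03  1.498e+00] w 0.0391 q6 0.54
rotvec now [-0.0015  0.0012  0.0007] shift now mm [ 6.7 -0.3 85.1] shift after turn [ 6.6 -0.4 85.1]
```

```bash
python3 -m creep '[0.4,6,0,10,0,0,0, 0.4,0,0,20,0,0,0, 0.4,0,0,20,0,0,0, 0.4,0,0,14,0,0,0, 0.4,0,0,8,0,0,0, 0.4,0,0,5,0,0,0, 0.4,0,0,3,0,0,0, 0.4,0,0,2,0,0,0, 0.4,0,0,0,0,0,0, 0.4,0,0,0,0,0,0]'
python3 -m creep '[0.4,0,0,1.5,0,0,0, 0.4,0,0,1,0,0,0, 0.4,0,0,0.5,0,0,0, 0.4,0,0,0,0,0,0, 0.4,0,0,0,0,0,0]'
```

```text
t: 31.0
tcp_pos: [0.5131, 0.3203, 0.0232]
eef_rot: [3.141, -0.0, 1.498]
ft_force: [-0.3, -0.2, -2.1]
grip_width: 0.0393
grip_force: 35.5
t: 31.42
tcp_pos: [0.5128, 0.3202, 0.0196]
eef_rot: [3.142, 0.0, 1.498]
ft_force: [0.3, -0.3, -1.3]
grip_width: 0.0391
grip_force: 35.5
```

```bash
python3 -m creep '[0.4,0,0,1,0,0,0, 0.4,0,0,0.5,0,0,0, 0.4,0,0,0,0,0,0, 0.4,0,0,0,0,0,0]'
```

```text
t: 31.75
tcp_pos: [0.5129, 0.3202, 0.0183]
eef_rot: [3.141, -0.0, 1.498]
ft_force: [-1.5, -0.2, 2.5]
grip_width: 0.0394
grip_force: 35.9
```

```bash
python3 -m creep '[0.0,0,0,0.3,0,0,0, -0.1,0,0,0,0,0,0, -0.2,0,0,0,0,0,0, -0.25,0,0,0,0,0,0, -0.25,0,0,0,0,0,0]'
python3 -m creep '[-0.25,0,0,-5,0,0,0, -0.25,0,0,-12,0,0,0, -0.25,0,0,-20,0,0,0, -0.25,0,0,-20,0,0,0, -0.25,0,0,-20,0,0,0, -0.25,0,0,-15,0,0,0, -0.25,-20,0,0,0,0,0, -0.25,-35,0,0,0,0,0, -0.25,-35,0,0,0,0,0, -0.25,-35,0,0,0,0,0]'
python3 -m creep '[-0.25,-35,0,0,0,0,0, -0.25,-35,0,0,0,0,0, -0.25,-35,0,0,0,0,0, -0.25,-35,0,0,0,0,0, -0.25,-20,0,0,0,0,0, -0.25,0,0,0,0,0,0]'
cat > meas.py <<'E'
from vis import *
T=eyes.snapshot("top");S=eyes.snapshot("scene")
for n,xy in(("stock",(.4,.332)),("batB",(.513,.325)),("batA",(.6234,.3156))):
    r=[blob(d,xy,.023,False,.068 if n!="batB" else .065) for d in(T,S)]; w=back(T,r[0][1],.034)[:,:2]; rc=cv2.minAreaRect(np.float32(w*1000)); w2=back(S,r[1][1],.025)[:,:2]; r2=cv2.minAreaRect(np.float32(w2*1000))
    print(n,tri(T,r[0][0],S,r[1][0]).round(4),r[0][2],r[1][2],"top",np.round(rc[0],1),np.round(rc[1],1),round(rc[2],1),"sc",np.round(r2[0],1),np.round(r2[1],1),round(r2[2],1))
cv2.imwrite("pics/a9.png",np.hstack([T["image"][105:285,65:185,::-1].repeat(3,0).repeat(3,1),S["image"][195:375,320:470,::-1].repeat(2,0).repeat(2,1).copy() if 0 else cv2.resize(S["image"][195:375,320:465,::-1],None,fx=3,fy=3)]))
E
python3 meas.py
```

```text
t: 32.17
tcp_pos: [0.5128, 0.3202, 0.0177]
eef_rot: [-3.142, 0.0, 1.498]
ft_force: [0.2, -0.5, -1.2]
grip_width: 0.0534
grip_force: 0.0
t: 33.0
tcp_pos: [0.5035, 0.1944, 0.111]
eef_rot: [3.14, -0.0, 1.499]
ft_force: [-0.4, -0.5, 0.3]
grip_width: 0.0534
grip_force: 0.0
t: 33.5
tcp_pos: [0.492, 0.0329, 0.1109]
eef_rot: [3.141, 0.0, 1.495]
ft_force: [1.1, -0.3, 0.5]
grip_width: 0.0534
grip_force: 0.0
stock [0.3997 0.3319 0.0278] 849 592 top [400.7 328.4] [108.4  38.9] 88.2 sc [397.1 332.2] [107.4  43.7] 87.5
batB [0.5117 0.3227 0.0273] 850 663 top [510.  319.9] [109.4  45.5] 85.4 sc [508.8 323.1] [107.1  39.2] 84.2
batA [0.6248 0.3209 0.0291] 832 770 top [624.8 317.6] [108.3  40.3] 86.3 sc [620.6 321.6] [107.9  39.1] 83.7
```

View pics/a9.png

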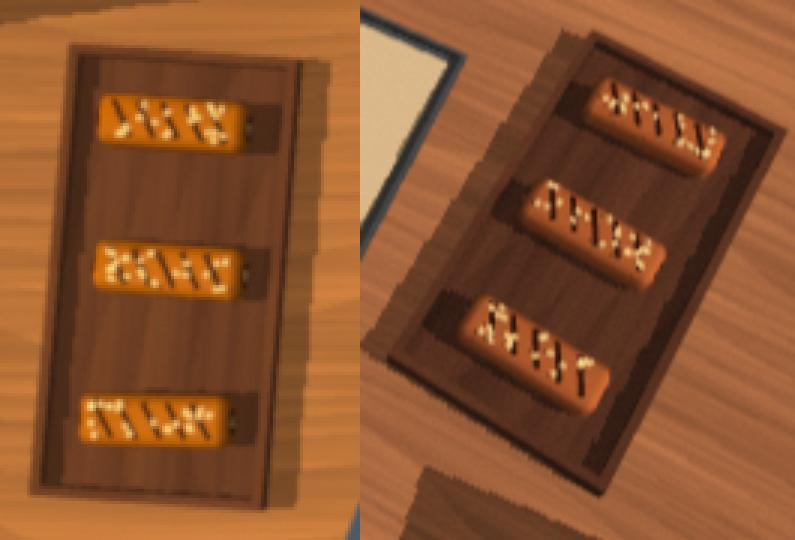

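The three batons lie crosswise, flat and evenly spaced. The upper one in the top view (170,123) sits about 5 mm too far left of the line, so I'll regrip it and shift it -5 mm.

```bash
python3 -m creep '[-0.4,18,7,0,0,0,0, -0.4,34,15,0,0,0,0, -0.4,34,15,0,0,0,0, -0.4,34,15,0,0,0,0, -0.4,34,15,0,0,0,0, -0.4,34,15,0,0,0,0, -0.4,34,15,0,0,0,0, -0.4,34,15,0,0,0,0, -0.4,10,0,0,0,0,0, -0.4,0,0,0,0,0,0]'
python3 go.py 0.624 0.3165 0.0184 1.493
```

```text
t: 34.43
tcp_pos: [0.6225, 0.2969, 0.1097]
eef_rot: [3.141, -0.001, 1.502]
ft_force: [0.1, -0.5, -0.2]
grip_width: 0.0596
grip_force: 0.0
t 34.43 tcp [0.6225 0.2969 0.1097] rpy [ 3.141e+00 -1.000e-03  1.502e+00] w 0.0596 q6 0.45
rotvec now [ 0.0003 -0.0006  0.0087] shift now mm [19.6  0.1 91.3] shift after turn [19.6 -0.1 91.3]
```

```bash
python3 -m creep '[-0.4,10,0,0,0,0,0, -0.4,9,0,10,0,0,0, -0.4,0,0,20,0,0,0, -0.4,0,0,20,0,0,0, -0.4,0,0,17,0,0,0, -0.4,0,0,12,0,0,0, -0.4,0,0,8,0,0,0, -0.4,0,0,4,0,0,0, -0.4,0,0,0,0,0,0, -0.4,0,0,0,0,0,0]'
python3 go.py 0.624 0.3165 0.0184 1.493
```

```text
t: 35.27
tcp_pos: [0.6249, 0.3121, 0.0194]
eef_rot: [3.141, -0.0, 1.498]
ft_force: [-0.1, -0.4, 1.3]
grip_width: 0.0599
grip_force: 0.0
t 35.27 tcp [0.6249 0.3121 0.0194] rpy [ 3.141 -0.     1.498] w 0.0599 q6 0.47
rotvec now [ 0.0008 -0.0004  0.0046] shift now mm [ 4.3 -1.2  1. ] shift after turn [ 4.3 -1.2  1. ]
```

```bash
python3 -m creep '[-0.2,0,0,0,0,0,0, 0,0,0,0,0,0,0, 0.2,0,0,0,0,0,0, 0.4,0,0,0,0,0,0, 0.4,0,0,0,0,0,0, 0.4,0,0,0,0,0,0]' 35
python3 -m creep '[0.4,0,0,-3,0,0,0, 0.4,0,0,-3,0,0,0, 0.4,-2.5,0,0,0,0,0, 0.4,-2.5,0,0,0,0,0, 0.4,0,0,2,0,0,0, 0.4,0,0,2,0,0,0, 0.4,0,0,1,0,0,0, 0.4,0,0,0,0,0,0, 0.4,0,0,0,0,0,0]'
```

```text
t: 35.77
tcp_pos: [0.625, 0.3123, 0.0199]
eef_rot: [3.14, -0.001, 1.498]
ft_force: [-1.1, -0.9, 5.0]
grip_width: 0.0394
grip_force: 37.0
t: 36.52
tcp_pos: [0.624, 0.3068, 0.0198]
eef_rot: [-3.141, 0.0, 1.498]
ft_force: [-2.6, -2.3, 3.7]
grip_width: 0.0393
grip_force: 36.8
```

```bash
python3 -m creep '[0.4,0,0,0.4,0,0,0, 0.4,0,0,0,0,0,0, 0.0,0,0,0,0,0,0, -0.1,0,0,0,0,0,0, -0.2,0,0,0,0,0,0, -0.25,0,0,0,0,0,0, -0.25,0,0,0,0,0,0]'
python3 -m creep '[-0.25,0,0,-5,0,0,0, -0.25,0,0,-12,0,0,0, -0.25,0,0,-20,0,0,0, -0.25,0,0,-20,0,0,0, -0.25,0,0,-20,0,0,0, -0.25,0,0,-15,0,0,0, -0.25,-20,0,0,0,0,0, -0.25,-35,0,0,0,0,0, -0.25,-35,0,0,0,0,0, -0.25,-35,0,0,0,0,0]'
python3 -m creep '[-0.25,-35,0,-10,0,0,0, -0.25,-35,0,-20,0,0,0, -0.25,-35,0,-20,0,0,0, -0.25,-35,0,-20,0,0,0, -0.25,-20,0,0,0,0,0, -0.25,0,0,0,0,0,0]'
python3 meas.py; python3 - <<'E'
from vis import *
T=eyes.snapshot("top");S=eyes.snapshot("scene")
for n,xy,k in(("stock",(.3735,-.3555),0),("ringB",(.483,-.347),0),("ringA",(.591,-.338),0),("burnt",(.632,-.0776),1)):
    r=[blob(d,xy,.015,k,.052 if not k else .06) for d in(T,S)]; print(n,tri(T,r[0][0],S,r[1][0]).round(4),back(T,r[0][0],.015)[0].round(4),r[0][2],r[1][2])
cv2.imwrite("pics/b1.png",T["image"][:,:,::-1]); cv2.imwrite("pics/b2.png",S["image"][:,:,::-1])
E
```

```text
t: 37.1
tcp_pos: [0.6241, 0.307, 0.0192]
eef_rot: [-3.141, 0.0, 1.498]
ft_force: [0.5, 1.1, -0.1]
grip_width: 0.0531
grip_force: 0.0
t: 37.93
tcp_pos: [0.6149, 0.1813, 0.1127]
eef_rot: [3.14, -0.0, 1.499]
ft_force: [1.0, -0.2, -0.7]
grip_width: 0.0535
grip_force: 0.0
t: 38.43
tcp_pos: [0.6039, 0.0191, 0.184]
eef_rot: [3.138, 0.001, 1.494]
ft_force: [0.1, 0.4, 0.5]
grip_width: 0.0533
grip_force: 0.0
stock [0.4084 0.3317 0.0419] 1230 601 top [411.7 338.1] [107.9 115.8] 25.5 sc [397.1 332.2] [107.4  43.7] 87.5
batB [0.5083 0.3268 0.0257] 1148 671 top [501.3 329.4] [116.1 102.4] 62.7 sc [508.9 322.8] [107.6  39.4] 84.5
batA [0.6176 0.3213 0.0182] 943 759 top [605.5 313.8] [109.2  79.3] 85.5 sc [621. 316.] [107.7  39.3] 84.2
stock [ 0.3734 -0.3562  0.0164] [ 0.3738 -0.3573  0.015 ] 842 434
ringB [ 0.4842 -0.3475  0.0154] [ 0.4848 -0.3483  0.015 ] 817 493
ringA [ 0.5926 -0.339   0.0163] [ 0.5932 -0.3398  0.015 ] 814 502
burnt [ 0.6332 -0.0793  0.0161] [ 0.6346 -0.0814  0.015 ] 619 690
```

View pics/b2.png

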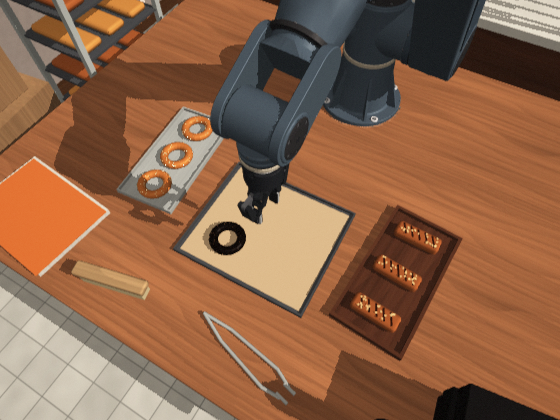

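View pics/b1.png

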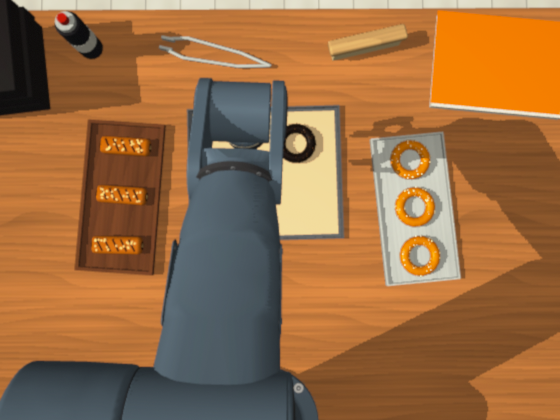

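Both rows are complete. The scene view shows three rings on the steel tray and three batons crosswise on the wooden tray, all flat, evenly spaced and within about 3 mm of line. The burnt ring is still in place and the gripper is clear. Handing in.

```bash
python3 -c "
from plant import job_done
print(job_done())"
```

```text
the job is handed in; nothing more can be done
None
```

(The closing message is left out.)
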